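# Set out a dental case on the mat

### The arm

A 6-joint arm with a two-finger parallel gripper is mounted at the origin on the work surface. World frame = base frame: x ahead of the robot, y to its left, z up, the work surface at z = 0. Lengths are in m, angles in degrees, forces in N, time in s.
With the tool pointing down it reaches from about 0.375 to 0.9 m from the base axis. Payload 3.1 kg.
Tool frame: the origin (TCP) lies at the very end of the fingers, on their centre line; the grasp point (between the pads) lies 19 mm behind it; z points along the fingers, y is the direction in which the jaws open and shut (so a half turn about z gives the same grasp; the last joint's range is limited). The gripper opens to 87 mm and grips with 3 to 60 N. Pads are 19 mm wide; open, the fingers measure 117 mm over their backs; the gripper's body (75 mm by 190 mm) begins 51 mm behind the grasp point.
Start: joints at [-10.227, 30.224, 82.088, -0, 67.689, -10.227], TCP at [0.625, 0, 0.223] pointing down, gripper open.
Joint ranges: [-176.69, 176.69], [-43.24, 126.21], [12.49, 139.97], [-82, 262], [0, 151.66], [-163.58, 163.58]. Speed limits (degrees/s): [159.86, 159.86, 180, 180, 180, 180].

### API

Orientations are given as a 3x3 rotation matrix whose columns are the frame's x, y, z axes.
In Python, from rig import readout, capture, camera_model, bot, spot_in, regions_of gives the robot as it stands.
- The arm moves only by the tool send_rows, never from a script. Its argument "moves" is a list that holds one entry, the list of rows, each a list of 7 numbers: the turn, a rotation vector about the tool's x, y, z in degrees, then the shift along the tool's x, y, z in cm, then the opening, from -1 (shut) to 1 (fully open). A call has exactly 5 rows; each row shifts and turns the commanded pose from where the row before left it, along the tool's axes as they then stand; what a row does not reach is not made up. A row lasts 1/10 s, in which the tool goes at most 50 mm and 8.59 degrees, less where a joint would pass 70% of its speed; a pose out of reach is approached as far as the arm can. A call with a gripper value outside its range is refused whole. The fingers move at their own pace and stop on an object; the grip force is fixed at half the most. Time passes only in rows, so rows that do not move let the fingers close, or fill a call up. It gives the time, the measured TCP pose, the force and the opening at its end, in the units of the state.
- readout.read_state(): the state, without advancing time (a new reading comes with each control period).
- capture(name): name is "scene" or "side" or "wrist"; returns the picture (400x640x3 uint8, blue, green, red); there is no depth.
- camera_model(name): a dict with "camera_matrix" (3x3 intrinsics, pixels), "pose" (4x4, takes a point from camera to world coordinates). Camera axes: x right, y up, looking along -z (the intrinsics and any distortion apply to the point x, -y, -z); pixel columns grow to the right and rows downward; lengths in m; the calibration is good to about 2 mm. The wrist camera is an equidistant fisheye: a pixel r from the principal point sees the ray r / f radians off the axis. A picture is of the moment at which its call begins: read the wrist's pose just before it. camera_model takes no time and is no camera call; for the wrist camera it gives the pose at the moment of the call.
- bot.hand_in(): hands the job in, once; it reports no verdict.
Trained networks look in the newest picture that a camera, given by its name, has taken for a name from the list of things; names that differ only in an ending like _2 or _b are one class to them, and where a whole thing is asked for, a point or a joint stands for the part that bears it (a point fixed in the world has none). Each returns a list of dicts, best first, with "p" (0 to 1); they miss things now and then, are a little off and sometimes report something else, mostly with a low value. They report only what shows in the picture. A call takes as long as a camera call.
- spot_in(camera, thing): "location" ([x, y, z] in m, in world coordinates, good to about 4 mm: the middle of the surface that is visible of it).
- regions_of(camera, thing): "mask" (400x640 bool, what is visible of it).
The state is a dict: "time_s": time; "joint_positions": joint angles; "qvel": joint speeds; "tau": joint torques, N m; "position": TCP position; "tcp_rot": TCP orientation; "force": force on the tool from outside, world axes, zero at the start; "moment": the same for the moment, N m; "opening": opening from 0.0 (shut) to 1.0 (fully open).
Only numpy, scipy, OpenCV 4.12 (cv2) and the standard library are available. Lean on these libraries where they do the work, as an engineer would, in place of code of your own. Each camera call takes 0.05 s, during which the arm holds its last target. There are 200 camera calls.

### The job

Set the dental case out in one row along the dark line of the mat: the white plaster disc on the cross at the mat's centre, midway between the two markers, with the yellow stone cast centred on top of the disc; the blue tray on the line midway between the disc and the blue marker, and the red tray midway between the disc and the red marker, both with their handles pointing squarely to the mat's near long edge (the robot's side). Everything ends upright, released and at rest; leave the bowl, the jar and the spatula where they are.

Things in the scene. Friction and masses are not known exactly. Their poses are not given: they have to be found in the camera images.
- mat: thin pale green setting-out mat, fixed to the table, 140 (x) by 430 (y) by 4 mm thick, with a dark line along its length through the middle and a short cross line at its centre. Origin: centre of its underside; x points away from the robot (to the far long edge; turned up to 0.2 rad), y along its length
- blue_marker: fixed blue marker pin standing on the mat's centre line 190 mm from the mat's centre, at one end or the other; 28 mm across at its foot, 14 mm at the top, 24 mm high. Origin: centre of its underside
- red_marker: fixed red marker pin standing on the mat's centre line 190 mm from the mat's centre, at one end or the other; 28 mm across at its foot, 14 mm at the top, 24 mm high. Origin: centre of its underside
- disc: loose round white plaster mounting disc, 60 mm diameter, 24 mm high, flat top. Origin: centre of its underside; z up. 90 to 160 g
- cast: loose yellow dental stone cast: D-shaped base 50 mm wide (y), 54 long (x -27 to +27), 18 high, with an arch of teeth on top, to 29 high. Flat side walls (y = +-25 mm, x = -3 to +27): grip there, at x = +8 mm. Origin: underside, middle of the base; x points to the flat back, rounded front at -x, z up. 75 to 135 g
- blue_tray: loose dental impression tray: blue body 50 mm wide (y), 56 long (x -28 to +28), 20 high; cream impression with teeth on top, to 28 high; flat blue handle 14 wide out to x = -61 mm, 12 to 17 mm up. Flat side walls (y = +-25 mm, x = -4 to +28): grip there, at x = +8 mm. Origin: underside, middle of the body without handle. x points away from the handle, z up. 60 to 110 g
- red_tray: loose dental impression tray: red body 50 mm wide (y), 56 long (x -28 to +28), 20 high; cream impression with teeth on top, to 28 high; flat red handle 14 wide out to x = -61 mm, 12 to 17 mm up. Flat side walls (y = +-25 mm, x = -4 to +28): grip there, at x = +8 mm. Origin: underside, middle of the body without handle. x points away from the handle, z up. 60 to 110 g
- bowl: bystander: dark blue open mixing bowl, 120 mm across, 60 mm high, loose; to one side of the mat. Origin: centre of its underside
- jar: bystander: jar 72 mm across, 90 mm high, white cap and paper label, loose; to the other side of the mat. Origin: centre of its underside
- spatula: bystander: plaster spatula, wooden handle and steel blade, 210 mm long, up to 24 mm wide, 18 mm high, lying on the table beyond the mat, loose. Origin: on the table under its middle; y runs from handle to blade

How it is judged:
By the outcome, as a careful person would: the job done as asked, in the order asked, and still so for the second after the job is handed in, with the robot touching nothing.
It also fails if it takes over 144 s, if anything falls off the work surface, if the arm or the gripper's body presses on something with over 40 N, if the wrist force passes 120 N, or if a joint passes its speed limit or range.

## Working session

There is one attempt and no reset: what is moved stays moved. The work goes in short steps, Python scripts to look and compute and a tool call to move; the robot and the scene stay as the last step left them, time stands still between calls to the robot, and variables do not carry over. Pictures are saved under pics/ and viewed, about 12 in all and at most 16, crops included, and the job is handed in when it is done.

Besides the shell and the picture viewer there is one more tool, called after "Request:" as name(argument=value, ...) on one line, values as JSON. send_rows: Moves the arm, as the interface text tells. Its arguments: {"type":"object","properties":{"moves":{"type":"array","items":{"type":"array","items":{"type":"array","items":{"type":"number"}}}}},"required":["moves"]}

```bash
ls; mkdir -p pics
python3 - <<'E'
from rig import readout,capture,camera_model,spot_in
import cv2
s=readout.read_state();print(s)
for c in ("scene","side"):
    cv2.imwrite(f"pics/{c}0.png",capture(c))
    m=camera_model(c);print(c,m)
    for t in "mat blue_marker red_marker disc cast blue_tray red_tray bowl jar spatula".split():
        print(t,[(d["p"],d["location"]) for d in spot_in(c,t)[:2]])
E
```

```text
pics
{'time_s': 0.0, 'joint_positions': array([-1.02302572e+01,  3.02784684e+01,  8.21557625e+01, -1.63557938e-03,
        6.76903437e+01, -1.02269150e+01]), 'qvel': array([-0.01291718, -0.10109248,  0.04048276, -0.05361423, -0.14066556,
       -0.05049239]), 'tau': array([-5.45745443e-04, -4.40045428e+01, -1.76593530e+01,  6.32597599e-02,
        5.83207863e-02, -1.53719384e-04]), 'position': array([6.24265767e-01, 1.21481136e-04, 2.21580448e-01]), 'tcp_rot': array([[ 4.78547417e-05,  9.99997700e-01, -2.14435865e-03],
       [ 9.99999934e-01, -4.70825258e-05,  3.60164124e-04],
       [ 3.60062333e-04, -2.14437574e-03, -9.99997636e-01]]), 'force': array([ 0.10794458, -0.42778109, -1.07485789]), 'moment': array([0.02316608, 0.00228225, 0.06077809]), 'opening': 1.0034537830110848}
scene {'camera_matrix': array([[485.26124534,   0.        , 318.84675396],
       [  0.        , 485.26124534, 204.84507115],
       [  0.        ,   0.        ,   1.        ]]), 'pose': array([[-0.47328849, -0.72796863,  0.49604404,  1.21179786],
       [ 0.88089973, -0.39347907,  0.26303972,  0.3422821 ],
 
[... 575 characters left out ...]
      [  0.        ,   0.        ,   1.        ]]), 'pose': array([[ 0.96700205,  0.1854963 , -0.17463721,  0.42974195],
       [-0.25410688,  0.75161533, -0.60869048, -0.54826187],
       [ 0.01835017,  0.63298145,  0.77394945,  0.74633498],
       [ 0.        ,  0.        ,  0.        ,  1.        ]])}
mat [(0.76, [0.5986, -0.1005, 0.0073])]
blue_marker []
red_marker []
disc [(0.67, [0.4251, 0.104, 0.0215])]
cast [(0.58, [0.4353, -0.1201, 0.0179])]
blue_tray [(0.94, [0.3665, -0.255, 0.0235])]
red_tray [(0.84, [0.3838, 0.2796, 0.0241])]
bowl [(0.63, [0.5372, 0.4335, 0.0398])]
jar [(0.96, [0.4869, -0.409, 0.0908])]
spatula [(0.62, [0.7692, 0.0056, 0.0118]), (0.38, [0.5974, -0.1014, 0.0075])]
```

View pics/scene0.png

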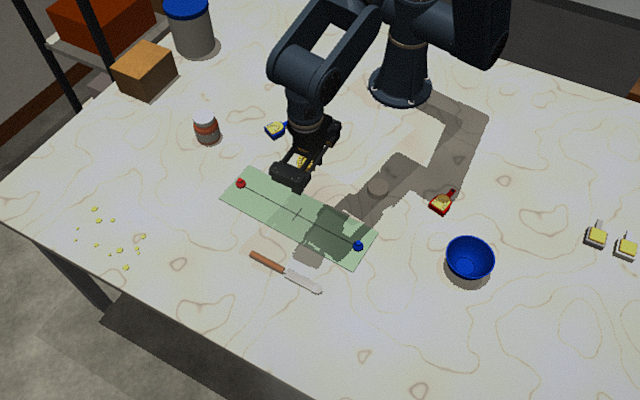

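View pics/side0.png

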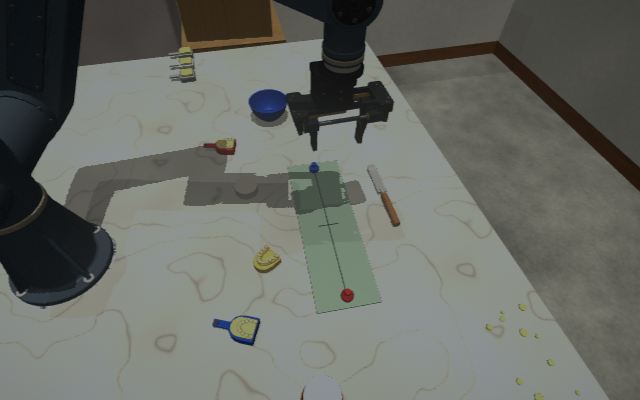

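Seen in scene0: red marker (241,183), cross (297,213), blue marker (358,245), and the cast hidden by the gripper. Side0 shows blue marker (314,168), cross (328,224), red (348,295), cast (266,260), blue tray (240,328), red tray (222,146) and disc (245,188).

```bash
cat > h.py <<'E'
from rig import readout,capture,camera_model,spot_in,regions_of
import numpy as np,cv2
from scipy.optimize import minimize
def proj(m,P,fish=False):
    K=m["camera_matrix"];T=np.linalg.inv(m["pose"]);p=np.asarray(P)@T[:3,:3].T+T[:3,3]
    x,y,z=p[:,0],-p[:,1],-p[:,2]
    if fish:
        r=np.hypot(x,y)+1e-12;s=np.arctan2(r,z)/r
    else: s=1/z
    return np.c_[K[0,0]*x*s+K[0,2],K[1,1]*y*s+K[1,2]]
def back(m,uv,z,fish=False):
    K=m["camera_matrix"];d=(np.asarray(uv,float)-K[:2,2])/K[0,0]
    if fish:
        r=np.hypot(*d)+1e-12;v=np.r_[d/r*np.sin(r),np.cos(r)]
    else: v=np.r_[d,1]
    v=m["pose"][:3,:3]@(v*[1,-1,-1]);c=m["pose"][:3,3]
    return c+v*(z-c[2])/v[2]
t=np.linspace(np.pi/2,3*np.pi/2,13);c=np.linspace(0,2*np.pi,33)
D=lambda a,b,L:np.r_[[[L,25.],[L,-25]],np.c_[a+b*np.cos(t),25*np.sin(t)][::-1]]
def ext(o,z0,z1,k=1): return np.r_[np.c_[o,np.full(len(o),z0)],np.c_[o*k,np.full(len(o),z1)]]/1000
circ=lambda r:np.c_[r*np.cos(c),r*np.sin(c)]
tray=[ext(D(-4,24,28),0,20),ext(D(-4,24,28)*.85,20,27),ext(np.array([[-61.,-7],[-61,7],[-20,7],[-20,-7]]),12,17)]
M={"blue_tray":tray,"red_tray":tray,"cast":[ext(D(-3,24,27),0,18),ext(D(-3,24,27)*.85,18,28)],
 "disc":[ext(circ(30),0,24)],"blue_marker":[ext(circ(14),0,24,.5)],"red_marker":[ext(circ(14),0,24,.5)]}
def sil(m,th,q,z0,fish):
    im=np.zeros((400,640),np.uint8);C,S=np.cos(q[2]),np.sin(q[2])
    for P in M[th]:
        W=np.c_[q[0]+C*P[:,0]-S*P[:,1],q[1]+S*P[:,0]+C*P[:,1],P[:,2]+z0]
        h=cv2.convexHull(proj(m,W,fish).astype(np.float32))
        cv2.fillConvexPoly(im,np.round(h*16).astype(np.int32),1,shift=4)
    return im>0
def fit(th,views,q0s,z0=0):
    """views: list of (model,mask,fish); q: x,y,yaw(rad)"""
    def f(q): 
        e=0
        for m,k,fi in views:
            s=sil(m,th,q,z0,fi);e+=1-(s&k).sum()/max(1,(s|k).sum())
        return e/len(views)
    b=None
    for q0 in q0s:
        s=np.array([q0,q0,q0,q0],float);s[1,0]+=.012;s[2,1]+=.012;s[3,2]+=.3
        r=minimize(f,q0,method="Nelder-Mead",options=dict(initial_simplex=s,xatol=1e-4,fatol=1e-4))
        if b is None or r.fun<b.fun:b=r
    return b.x,1-b.fun
def blob(img,th,uv,R=14):
    h=cv2.cvtColor(img,cv2.COLOR_BGR2HSV).astype(int);hh=h[...,0]
    k=(h[...,1]>120)&(((hh>105)&(hh<130)) if "blue" in th else ((hh<8)|(hh>172)))
    k[:]=k&(np.hypot(*(np.indices(k.shape)-np.array([uv[1],uv[0]])[:,None,None]))<R)
    return k
E
python3 - <<'E'
from h import *
ms={c:camera_model(c) for c in("scene","side")};im={c:cv2.imread(f"pics/{c}0.png") for c in ms}
for th,px in {"red_marker":{"scene":(241,183),"side":(348,295)},"blue_marker":{"scene":(358,245),"side":(314,168)}}.items():
    for c in ms: 
        k=blob(im[c],th,px[c]);print(th,c,k.sum(),fit(th,[(ms[c],k,False)],[[*back(ms[c],px[c],.014)[:2],0]],.004))
for c,px in(("scene",(297,213)),("side",(328.5,224))):print("cross",back(ms[c],px,.004))
a0=np.arange(0,6.28,.8)
for c in ms: capture(c)
for th in("disc","cast","blue_tray","red_tray"):
    for c in ms:
        r=regions_of(c,th)
        if not r: print(th,c,"none");continue
        k=r[0]["mask"];v,u=np.nonzero(k);p=back(ms[c],(u.mean(),v.mean()),.015)
        q,i=fit(th,[(ms[c],k,False)],[[*p[:2],a] for a in (a0 if th!="disc" else [0])])
        print(th,c,r[0]["p"],k.sum(),q[:2].round(4),np.degrees(q[2])%360,"iou",round(i,3))
E
```

```text
red_marker scene 70 (array([ 0.59138361, -0.23860991,  0.06127086]), np.float64(0.7526881720430108))
red_marker side 119 (array([ 0.59270841, -0.23449304,  0.18721246]), np.float64(0.7777777777777778))
blue_marker scene 86 (array([0.61726234, 0.14108614, 0.10332222]), np.float64(0.8269230769230769))
blue_marker side 56 (array([0.61561776, 0.14922701, 0.        ]), np.float64(0.56))
cross [ 0.60142583 -0.04846708  0.004     ]
cross [ 0.60517007 -0.04641276  0.004     ]
disc scene 0.73 354 [0.4243 0.1093] 5.218341818521534 iou 0.827
disc side 0.64 442 [0.4253 0.1129] 15.952753227440889 iou 0.904
cast scene 0.48 72 [ 0.4387 -0.1218] 26.33397598116979 iou 0.218
cast side 0.96 508 [ 0.4371 -0.1136] 28.218898123877324 iou 0.875
blue_tray scene 0.66 383 [0.4258 0.1122] 214.53810615536705 iou 0.808
blue_tray side 0.95 868 [ 0.368 -0.255] 332.338906606268 iou 0.906
red_tray scene 0.66 430 [0.3897 0.2824] 345.4447382085627 iou 0.922
red_tray side 0.66 373 [0.3866 0.2896] 346.9446146545746 iou 0.83
```

Run:
```python
from h import *
m=camera_model("wrist");im=capture("wrist");cv2.imwrite("pics/w0.png",im);print(m)
for n,p in dict(red=(.592,-.2365,.014),blue=(.6165,.145,.014),cross=(.604,-.046,.004),disc=(.425,.111,.012),cast=(.437,-.114,.01)).items():print(n,proj(m,[p],True))
```

```text
{'camera_matrix': array([[309.70691629,   0.        , 317.96848896],
       [  0.        , 309.70691629, 201.53576598],
       [  0.        ,   0.        ,   1.        ]]), 'pose': array([[ 9.99999631e-01, -8.46440960e-04, -1.43899095e-04,
         6.25354125e-01],
       [ 8.54274714e-04,  9.64130824e-01,  2.65426117e-01,
         7.23982183e-02],
       [-8.59299841e-05, -2.65426142e-01,  9.64131192e-01,
         3.84675896e-01],
       [ 0.00000000e+00,  0.00000000e+00,  0.00000000e+00,
         1.00000000e+00]])}
red [[295.78049003 333.2672677 ]]
blue [[310.5249018   58.45284398]]
cross [[301.33893653 211.69858359]]
disc [[162.61179132  95.80934217]]
cast [[186.11654617 257.57255775]]
```

View pics/w0.png

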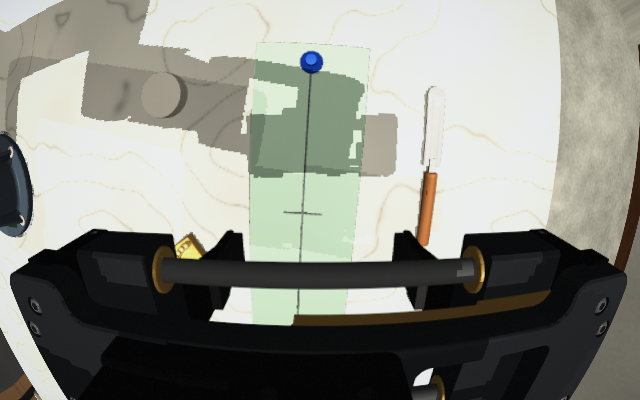

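Wrist w0 shows the blue marker at (311,62), the cross at (303,212) and the disc at (163,94). All are close to the predictions. Next I measure the mat and disc here.

Run:
```python
from h import *
m=camera_model("wrist");im=cv2.imread("pics/w0.png")
k=blob(im,"blue_marker",(311,62));print("blue",k.sum(),fit("blue_marker",[(m,k,True)],[[.6165,.145,0]],.004))
print("cross",back(m,(303,212),.004,True),"line end",back(m,(298,311),.004,True),"mat corners",[back(m,p,.004,True).round(4) for p in((257,42),(370,48))])
capture("wrist");r=regions_of("wrist","disc")
for d in r:print(d["p"],d["mask"].sum(),fit("disc",[(m,d["mask"],True)],[[.425,.111,0]]))
print(readout.read_state()["position"])
```

```text
blue 387 (array([0.61691782, 0.14319044, 0.12596088]), np.float64(0.9148936170212766))
cross [ 0.60613822 -0.04640239  0.004     ] line end [ 0.59592889 -0.20087596  0.004     ] mat corners [array([0.5504, 0.1707, 0.004 ]), array([0.6888, 0.1622, 0.004 ])]
0.94 1748 (array([0.42759297, 0.11140617, 0.21096735]), np.float64(0.9453758788534343))
0.22 424 (array([0.425, 0.111, 0.   ]), np.float64(0.0))
[6.24986517e-01 2.68203887e-05 2.22559606e-01]
```

Request:
send_rows(moves=[[[0, 0, 0, 2.2, -4, 0, 1], [0, 0, 0, 2.2, -4, 0, 1], [0, 0, 0, 2.2, -4, 0, 1], [0, 0, 0, 2.2, -4, 0, 1], [0, 0, 0, 2.2, -4, 0, 1]]])

```text
time_s: 2.25
position: [0.4234, 0.1107, 0.2227]
tcp_rot: [[0.001, 1.0, 0.0], [1.0, -0.001, 0.0], [0.0, 0.0, -1.0]]
force: [0.7, -0.0, 0.3]
opening: 0.997
```

Request:
send_rows(moves=[[[0, 0, 0, 0.1, 0.4, 4.8, 1], [0, 0, 0, 0, 0, 4.8, 1], [0, 0, 0, 0, 0, 4.6, 1], [0, 0, 0, 0, 0, 4, 1], [0, 0, 0, 0, 0, 3.5, 1]]])

```text
time_s: 2.75
position: [0.4292, 0.1111, 0.0039]
tcp_rot: [[-0.0, 1.0, 0.0], [1.0, 0.0, 0.0], [0.0, 0.0, -1.0]]
force: [0.9, -0.1, 0.3]
opening: 1.0
```

Request:
send_rows(moves=[[[0, 0, 0, 0, 0, 0.1, 1], [0, 0, 0, 0, 0, 0, -1], [0, 0, 0, 0, 0, 0, -1], [0, 0, 0, 0, 0, 0, -1], [0, 0, 0, 0, 0, 0, -1]]])

```text
time_s: 3.25
position: [0.4292, 0.1111, 0.0052]
tcp_rot: [[-0.0, 1.0, 0.001], [1.0, 0.0, -0.0], [-0.0, 0.001, -1.0]]
force: [-0.1, 0.4, 0.8]
opening: 0.724
```

Request:
send_rows(moves=[[[0, 0, 0, 0, 0, 0, -1], [0, 0, 0, 0, 0, 0, -1], [0, 0, 0, 0, 0, 0, -1], [0, 0, 0, 0, 0, 0, -1], [0, 0, 0, 0, 0, 0, -1]]])

```text
time_s: 3.75
position: [0.4289, 0.1111, 0.0051]
tcp_rot: [[-0.0, 1.0, 0.0], [1.0, 0.0, 0.0], [0.0, 0.0, -1.0]]
force: [-0.3, -0.1, 6.3]
opening: 0.683
```

Request:
send_rows(moves=[[[0, 0, 0, 0, 0, -2, -1], [0, 0, 0, 0, 0, -3.5, -1], [0, 0, 0, -2.5, 2.8, 0, -1], [0, 0, 0, -3.1, 3.5, 0, -1], [0, 0, 0, -3.1, 3.5, 0, -1]]])

```text
time_s: 4.25
position: [0.5279, 0.0233, 0.0601]
tcp_rot: [[-0.001, 1.0, 0.001], [1.0, 0.001, -0.0], [-0.0, 0.001, -1.0]]
force: [0.8, -0.2, -1.8]
opening: 0.682
```

Request:
send_rows(moves=[[[0, 0, 0, -3.1, 3.5, 0, -1], [0, 0, 0, -2.5, 2.8, 0, -1], [0, 0, 0, -1.46, 1.5, 0, -1], [0, 0, 0, 0, 0, 0, -1], [0, 0, 0, 0, 0, 0, -1]]])

```text
time_s: 4.75
position: [0.6036, -0.0463, 0.0589]
tcp_rot: [[0.001, 1.0, -0.003], [1.0, -0.001, 0.001], [0.001, -0.003, -1.0]]
force: [-0.4, 0.8, -1.2]
opening: 0.679
```

Run:
```python
from h import *
m=camera_model("wrist");im=capture("wrist");cv2.imwrite("pics/w1.png",im)
p=readout.read_state()["position"];print(p)
for d in regions_of("wrist","disc")[:1]:print(d["p"],d["mask"].sum(),fit("disc",[(m,d["mask"],True)],[[p[0],p[1],0]],p[2]-.005))
```

```text
[ 0.60291207 -0.04555409  0.0588519 ]
0.9 7217 (array([ 0.60399145, -0.04533051,  0.15629666]), np.float64(0.6847949886104784))
```

View pics/w1.png

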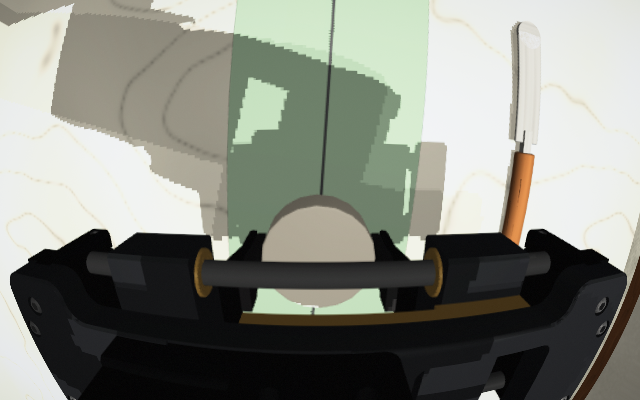

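w1: the disc is held at about (318,255) and the mat line runs from (333,0) to (321,193). I'll fit the disc's visible top outline.

Run:
```python
from h import *
m=camera_model("wrist")
capture("wrist");k=regions_of("wrist","disc")[0]["mask"]
p=readout.read_state()["position"];print(p)
def f(q):
    s=sil(m,"disc",[q[0],q[1],0],p[2]-.005,True)
    a,b=s.copy(),k.copy();a[240:]=0;b[240:]=0
    return 1-(a&b).sum()/(a|b).sum()
r=minimize(f,p[:2],method="Nelder-Mead",options=dict(initial_simplex=[p[:2],p[:2]+[.01,0],p[:2]+[0,.01]]));print(r.x,1-r.fun)
a,b=[back(m,x,.004,True) for x in((321,192),(333,1))];print(a,b,np.degrees(np.arctan2(b[0]-a[0],b[1]-a[1])))
print("line x at y=-.0465:",a[0]+(b[0]-a[0])/(b[1]-a[1])*(-.0465-a[1]))
```

```text
[ 0.60340954 -0.04520434  0.05931925]
[ 0.60347441 -0.04489319] 0.9840746842394289
[ 0.60523875 -0.02545055  0.004     ] [0.61340938 0.11380454 0.004     ] 3.3579125771397482
line x at y=-.0465: 0.6040037016090041
```

Request:
send_rows(moves=[[[0, 0, 0, -0.12, 0.1, 1.5, -1], [0, 0, 0, 0, 0, 1.5, -1], [0, 0, 0, 0, 0, 1.2, -1], [0, 0, 0, 0, 0, 0.5, -1], [0, 0, 0, 0, 0, 0.1, -1]]])

```text
time_s: 5.45
position: [0.605, -0.0475, 0.0099]
tcp_rot: [[-0.0, 1.0, -0.003], [1.0, 0.0, 0.001], [0.001, -0.003, -1.0]]
force: [-0.2, -0.2, -2.1]
opening: 0.683
```

Request:
send_rows(moves=[[[0, 0, 0, 0, 0, 0.1, -1], [0, 0, 0, 0, 0, 0, -1], [0, 0, 0, 0, 0, 0, -1], [0, 0, 0, 0, 0, 0, -1], [0, 0, 0, 0, 0, 0, -1]]])

```text
time_s: 5.95
position: [0.6062, -0.0478, 0.0109]
tcp_rot: [[0.0, 1.0, 0.001], [1.0, -0.0, -0.0], [-0.0, 0.001, -1.0]]
force: [0.8, -0.6, -0.9]
opening: 0.683
```

Request:
send_rows(moves=[[[0, 0, 0, 0, 0, 0.1, -1], [0, 0, 0, 0, 0, 0, 0.2], [0, 0, 0, 0, 0, 0, 0.8], [0, 0, 0, 0, 0, 0, 1], [0, 0, 0, 0, 0, 0, 1]]])

```text
time_s: 6.45
position: [0.6062, -0.0478, 0.0098]
tcp_rot: [[0.0, 1.0, 0.001], [1.0, -0.0, -0.0], [-0.0, 0.001, -1.0]]
force: [0.1, 1.1, 0.3]
opening: 0.872
```

Request:
send_rows(moves=[[[0, 0, 0, 0, 0, 0, 1], [0, 0, 0, 0, 0, -3, 1], [0, 0, 0, 0, 0, -5, 1], [0, 0, 0, -1, 0, -5, 1], [0, 0, 0, -3, 0, -3, 1]]])

```text
time_s: 6.95
position: [0.6072, -0.086, 0.1724]
tcp_rot: [[-0.003, 1.0, 0.004], [1.0, 0.003, -0.0], [-0.0, 0.004, -1.0]]
force: [0.4, -0.4, 0.7]
opening: 0.999
```

Request:
send_rows(moves=[[[0, 0, 0, -3, -2, 0, 1], [0, 0, 0, 0, -4, 0, 1], [0, 0, 0, 0, -4, 0, 1], [0, 0, 0, 0, -2, 0, 1], [0, 0, 0, 0, 0, 0, 1]]])

```text
time_s: 7.45
position: [0.4824, -0.1167, 0.1685]
tcp_rot: [[0.001, 1.0, -0.004], [1.0, -0.001, 0.002], [0.002, -0.004, -1.0]]
force: [0.1, 0.3, 0.2]
opening: 1.002
```

Run:
```python
from h import *
m=camera_model("wrist");im=capture("wrist");cv2.imwrite("pics/w2.png",im)
p=readout.read_state()["position"];print(p)
for t,q,z in(("disc",[.605,-.0465,0],.004),("cast",[.437,-.114,.49],0)):
  for d in regions_of("wrist",t)[:1]:
    r=fit(t,[(m,d["mask"],True)],[q],z);print(t,d["p"],d["mask"].sum(),r,np.degrees(r[0][2]))
k=blob(im,"blue_marker",proj(m,[[.617,.143,.015]],True)[0],20);print("blue",k.sum(),fit("blue_marker",[(m,k,True)],[[.6165,.145,0]],.004))
```

```text
[ 0.48520209 -0.11754585  0.168911  ]
disc 0.65 2599 (array([ 0.60662763, -0.04693865, -0.01564342]), np.float64(0.9262295081967213)) -0.8963021479796373
cast 0.98 2224 (array([ 0.43803559, -0.11328111,  0.56991022]), np.float64(0.9423484527342094)) 32.65345007563774
blue 0 (array([0.6165, 0.145 , 0.    ]), np.float64(0.0))
```

View pics/w2.png

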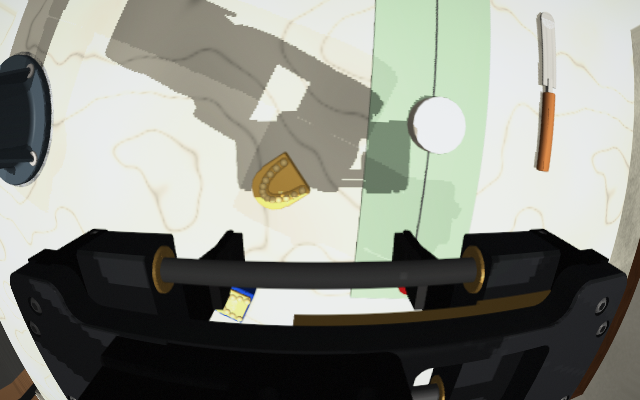

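w2: the disc stands on the line at (437,125). The cast is at (280,180) with its back towards the upper right.

Run:
```python
from h import *
m=camera_model("wrist");im=capture("wrist")
a,b,c=[back(m,x,.004,True) for x in((436.3,2),(435.5,92),(421,215))]
L=np.polyfit([a[1],b[1],c[1]],[a[0],b[0],c[0]],1);print(a,b,c,"line x at -.0465",np.polyval(L,-.0465),"slope deg",np.degrees(np.arctan(L[0])))
for t,q,z in(("disc",[.605,-.0465,0],.004),("cast",[.437,-.114,.49],0)):
  d=regions_of("wrist",t)[0];r=fit(t,[(m,d["mask"],True)],[q,[*q[:2],.65]],z);print(t,r,np.degrees(r[0][2]))
cv2.imwrite("pics/w2z.png",np.hstack([cv2.resize(im[85:165,390:490],None,fx=4,fy=4),cv2.resize(im[140:220,235:335],None,fx=4,fy=4)]))
```

```text
[0.62026061 0.09478158 0.004     ] [ 0.61648164 -0.01220869  0.004     ] [ 0.60741681 -0.15219794  0.004     ] line x at -.0465 0.6134935341227832 slope deg 3.0134643400689565
disc (array([ 0.60676745, -0.04641434,  0.55164474]), np.float64(0.930936276254895)) 31.606915436319568
cast (array([ 0.43819027, -0.1125086 ,  0.54877318]), np.float64(0.9146496815286624)) 31.44238707683412
```

View pics/w2z.png

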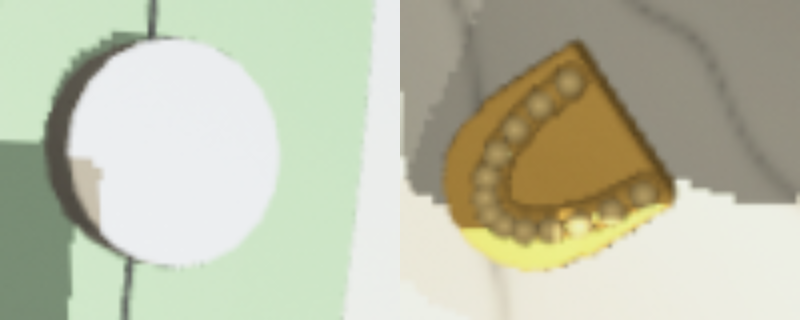

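Zoom: the line meets the disc at about (428.3,87) above and (421.5,160) below. My earlier line pixels were misread.

Run:
```python
from h import *
m=camera_model("wrist");im=cv2.imread("pics/w2.png").astype(int).sum(2)
P=[]
for v in list(range(5,90,6))+list(range(152,225,6)):
    u0=int(round(np.interp(v,[0,87,160,235],[437,428.3,421.5,418])));w=im[v,u0-7:u0+8];bg=np.percentile(w,60);k=np.clip(bg-w-60,0,None)
    if k.sum()>50: P.append(back(m,((np.arange(u0-7,u0+8)*k).sum()/k.sum(),v),.004,True))
P=np.array(P);L=np.polyfit(P[:,1],P[:,0],1);print(len(P),"resid",np.abs(P[:,0]-np.polyval(L,P[:,1])).max(),"x at -.0465",np.polyval(L,-.0465),"deg",np.degrees(np.arctan(L[0])))
```

```text
28 resid 0.00034532374699192125 x at -.0465 0.6113361018524128 deg 3.4879853715754816
```

Run:
```python
from h import *
m=camera_model("wrist");print(m["pose"].round(3).tolist(),readout.read_state()["position"])
print(proj(m,[[.6067,-.0464,.004],[.6113,-.0465,.004]],True), back(m,(424.8,125),.004,True))
capture("wrist");k=regions_of("wrist","disc")[0]["mask"];s=sil(m,"disc",[.6067,-.0464,0],.004,True)
for n,x in(("mask",k),("sil",s)):v,u=np.nonzero(x);print(n,u.min(),u.max(),v.min(),v.max(),x.sum())
im=cv2.imread("pics/w2.png");im[cv2.Canny(s.astype(np.uint8)*255,50,100)>0]=(0,0,255);im[cv2.Canny(k.astype(np.uint8)*255,50,100)>0]=(255,0,0)
cv2.imwrite("pics/w2o.png",cv2.resize(im[85:165,380:480],None,fx=5,fy=5,interpolation=cv2.INTER_NEAREST))
```

```text
[[1.0, -0.001, -0.002, 0.488], [0.001, 0.964, 0.266, -0.045], [0.001, -0.266, 0.964, 0.331], [0.0, 0.0, 0.0, 1.0]] [ 0.48745911 -0.11786565  0.16864506]
[[427.07410181 122.63663724]
 [430.94245395 122.97983613]] [ 0.60411885 -0.04915247  0.004     ]
mask 402 459 95 151 2606
sil 401 461 94 152 2842
```

View pics/w2o.png

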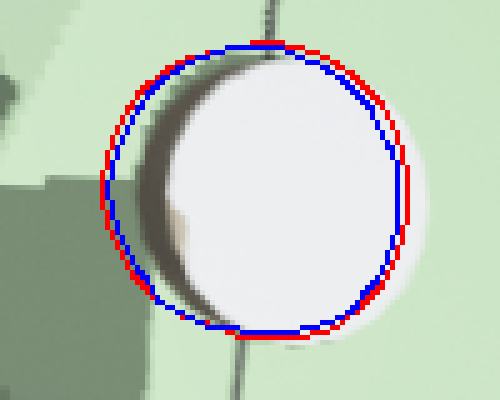

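The overlay shows that mask and picture differ by about 4 px because the arm was still settling between frames. I'll redo it on one fresh frame.

```bash
cat >> h.py <<'E'
def line(im,m,ends,z=.004):
    """dark line pixels near the polyline through world points ends -> (x at y) polynomial"""
    g=im.astype(int).sum(2);P=[]
    for a,b in ends:
        for s in np.linspace(0,1,20):
            u,v=proj(m,[[*(np.array(a)*(1-s)+np.array(b)*s),z]],True)[0];v=int(round(v));u0=int(round(u))
            if not(0<=v<240):continue
            w=g[v,u0-8:u0+9];k=np.clip(np.percentile(w,60)-w-60,0,None)
            if k.sum()>50:P.append(back(m,((np.arange(u0-8,u0+9)*k).sum()/k.sum(),v),z,True))
    P=np.array(P);L=np.polyfit(P[:,1],P[:,0],1);r=np.abs(P[:,0]-np.polyval(L,P[:,1]))
    P=P[r<np.median(r)*3+2e-4];return np.polyfit(P[:,1],P[:,0],1),len(P)
E
python3 - <<'E'
from h import *
for i in range(2):
    m=camera_model("wrist");im=capture("wrist");p=readout.read_state();print(p["position"],np.abs(p["qvel"]).max())
    d=regions_of("wrist","disc")[0];q,i=fit("disc",[(m,d["mask"],True)],[[.605,-.0465,0]],.004)
    L,n=line(im,m,[((.6075,.0),(.6135,.09)),((.600,-.12),(.602,-.085))])
    print("disc",q[:2],i,"line x",np.polyval(L,q[1]),n,np.degrees(np.arctan(L[0])))
E
```

```text
[ 0.4866633  -0.11758002  0.16842793] 0.4896810561470628
disc [ 0.60683322 -0.04713454] 0.9256373937677054 line x 0.6047653406618371 40 3.6521846791050527
[ 0.48630932 -0.11748436  0.16842856] 0.23951913174939404
disc [ 0.6059853  -0.04610284] 0.9553824362606232 line x 0.6048488331120556 40 3.6510929214936034
```

Request:
send_rows(moves=[[[0, 0, 0, 0.87, -4.1, 0, 1], [0, 0, 8.5, 0, 0, 0, 1], [0, 0, 8.5, 0, 0, 0, 1], [0, 0, 8.5, 0, 0, 0, 1], [0, 0, 8.5, 0, 0, 0, 1]]])

```text
time_s: 8.55
position: [0.445, -0.1089, 0.1687]
tcp_rot: [[0.564, 0.826, 0.0], [0.826, -0.564, -0.0], [0.0, 0.0, -1.0]]
force: [1.1, -0.4, 0.1]
opening: 1.001
```

Request:
send_rows(moves=[[[0, 0, 8.3, 0, 0, 0, 1], [0, 0, 8.2, 0, 0, 0, 1], [0, 0, 8, 0, 0, 0, 1], [0, 0, 0, 0, 0, 0, 1], [0, 0, 0, 0, 0, 0, 1]]])

```text
time_s: 9.05
position: [0.445, -0.1089, 0.1686]
tcp_rot: [[0.851, 0.525, 0.0], [0.525, -0.851, -0.0], [0.0, 0.0, -1.0]]
force: [0.2, -0.3, 1.3]
opening: 1.001
```

Request:
send_rows(moves=[[[0, 0, 0, 0, 0, 2, 1], [0, 0, 0, 0, 0, 2, 1], [0, 0, 0, 0, 0, 0, 1], [0, 0, 0, 0, 0, 0, 1], [0, 0, 0, 0, 0, 0, 1]]])

```text
time_s: 9.55
position: [0.4456, -0.1091, 0.1293]
tcp_rot: [[0.852, 0.523, 0.001], [0.523, -0.852, -0.001], [0.001, 0.001, -1.0]]
force: [-0.6, -0.1, -0.1]
opening: 1.001
```

```bash
cat > see.py <<'E'
import sys
from h import *
# see.py thing x y yawdeg : fit thing in a fresh wrist frame; print tool-frame offset from TCP to grip point
t=sys.argv[1];q0=[float(sys.argv[2]),float(sys.argv[3]),np.radians(float(sys.argv[4]))]
Q=[]
for i in range(2):
    m=camera_model("wrist");im=capture("wrist");s=readout.read_state()
    for d in regions_of("wrist",t)[:1]:
        q,iou=fit(t,[(m,d["mask"],True)],[q0,[q0[0],q0[1],q0[2]+.25],[q0[0],q0[1],q0[2]-.25]]);Q.append(q);print(d["p"],q[:2].round(4),np.degrees(q[2]).round(1),"iou",round(iou,3))
q=np.mean(Q,0);R=s["tcp_rot"];g=q[:2]+.008*np.array([np.cos(q[2]),np.sin(q[2])])
print("tcp",s["position"].round(4),"j",s["joint_positions"].round(1),"tool y yaw",np.degrees(np.arctan2(R[1,1],R[0,1])))
print("grip",g.round(4),"shift tool x,y cm",(R[:2,:2].T@(g-s["position"][:2])*100).round(2))
cv2.imwrite(f"pics/see_{t}.png",im)
E
python3 see.py cast .438 -.113 31.5
```

```text
0.83 [ 0.4388 -0.1129] 32.0 iou 0.934
0.56 [ 0.4376 -0.1125] 31.7 iou 0.916
tcp [ 0.4455 -0.1091  0.1294] j [-27.8  26.6 110.8  -0.   42.6  30.7] tool y yaw -58.474886671346006
grip [ 0.445  -0.1085] shift tool x,y cm [-0.01 -0.08]
```

View pics/see_cast.png

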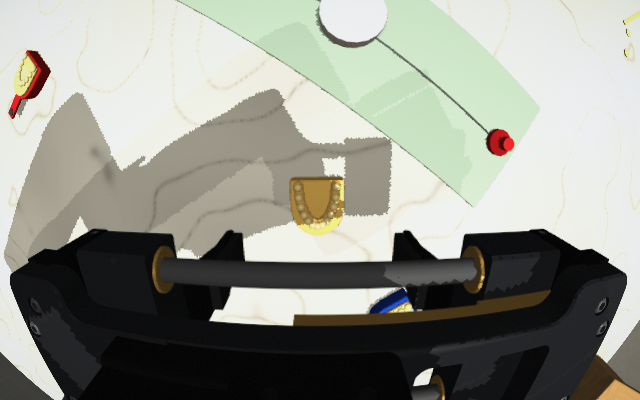

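The cast at (318,205) sits square between the jaws and the fits agree. Descend and grip.

Request:
send_rows(moves=[[[0, 0, 0, 0, -0.05, 4, 1], [0, 0, 0, 0, 0, 4, 1], [0, 0, 0, 0, 0, 3, 1], [0, 0, 0, 0, 0, 1.4, 1], [0, 0, 0, 0, 0, 0, 1]]])

```text
time_s: 10.25
position: [0.4439, -0.1081, 0.0031]
tcp_rot: [[0.853, 0.523, -0.003], [0.523, -0.853, 0.002], [-0.002, -0.003, -1.0]]
force: [-0.3, 0.4, -0.2]
opening: 1.004
```

Request:
send_rows(moves=[[[0, 0, 0, 0, 0, 0, -1], [0, 0, 0, 0, 0, 0, -1], [0, 0, 0, 0, 0, 0, -1], [0, 0, 0, 0, 0, 0, -1], [0, 0, 0, 0, 0, 0, -1]]])

```text
time_s: 10.75
position: [0.4451, -0.1086, 0.0052]
tcp_rot: [[0.853, 0.523, 0.001], [0.523, -0.853, -0.001], [0.001, 0.001, -1.0]]
force: [0.5, -0.0, 1.0]
opening: 0.63
```

Request:
send_rows(moves=[[[0, 0, 0, 0, 0, 0, -1], [0, 0, 0, 0, 0, 0, -1], [0, 0, 0, 0, 0, 0, -1], [0, 0, 0, 0, 0, 0, -1], [0, 0, 0, 0, 0, 0, -1]]])

```text
time_s: 11.25
position: [0.445, -0.1086, 0.005]
tcp_rot: [[0.853, 0.522, 0.001], [0.522, -0.853, -0.0], [0.0, 0.001, -1.0]]
force: [-0.2, -0.5, 6.1]
opening: 0.572
```

Request:
send_rows(moves=[[[0, 0, 0, 0, 0, -2, -1], [0, 0, 0, 0, 0, -4, -1], [0, 0, 0, 0, 0, -4, -1], [0, 0, 8.5, 0, 0, 0, -1], [0, 0, 8.5, 0, 0, 0, -1]]])

```text
time_s: 11.75
position: [0.4453, -0.1087, 0.1059]
tcp_rot: [[0.97, 0.245, 0.003], [0.245, -0.97, -0.001], [0.002, 0.002, -1.0]]
force: [0.0, 0.7, -1.2]
opening: 0.567
```

Request:
send_rows(moves=[[[0, 0, 8.5, 0, 0, 0, -1], [0, 0, 8.3, 0, 0, 0, -1], [0, 0, 1.3, 0, 0, 0, -1], [0, 0, 0, 0, 0, 0, -1], [0, 0, 0, 0, 0, 0, -1]]])

```text
time_s: 12.25
position: [0.4445, -0.1084, 0.1044]
tcp_rot: [[0.998, -0.061, -0.001], [-0.061, -0.998, 0.0], [-0.001, -0.0, -1.0]]
force: [0.1, -0.2, -0.4]
opening: 0.57
```

Request:
send_rows(moves=[[[0, 0, 0, 3.3, -1.4, 0, -1], [0, 0, 0, 3.5, -1.5, 0, -1], [0, 0, 0, 3.5, -1.5, 0, -1], [0, 0, 0, 3.5, -1.5, 0, -1], [0, 0, 0, 2.7, -1.3, 0, -1]]])

```text
time_s: 12.75
position: [0.6161, -0.0462, 0.1044]
tcp_rot: [[0.998, -0.061, 0.001], [-0.061, -0.998, -0.0], [0.001, 0.0, -1.0]]
force: [0.8, -0.3, -0.7]
opening: 0.569
```

Request:
send_rows(moves=[[[0, 0, 0, 0, 0, 0, -1], [0, 0, 0, 0, 0, 0, -1], [0, 0, 0, 0, 0, 0, -1], [0, 0, 0, 0, 0, 0, -1], [0, 0, 0, 0, 0, 0, -1]]])

```text
time_s: 13.25
position: [0.613, -0.0474, 0.1046]
tcp_rot: [[0.998, -0.064, -0.001], [-0.064, -0.998, 0.0], [-0.001, -0.0, -1.0]]
force: [0.5, 1.1, -0.4]
opening: 0.569
```

Run:
```python
from h import *
m=camera_model("wrist");im=capture("wrist");cv2.imwrite("pics/w3.png",im);s=readout.read_state();p=s["position"];print(p)
for t,q,z in(("disc",[.606,-.0465,0],.004),("cast",[p[0]-.008,p[1],-.06],p[2]-.005)):
  for d in regions_of("wrist",t)[:1]:
    k=d["mask"];k[238:]=0
    def f(q):
        a=sil(m,t,q,z,True);a[238:]=0
        return 1-(a&k).sum()/(a|k).sum()
    S=np.array([q]*4,float);S[1,0]+=.01;S[2,1]+=.01;S[3,2]+=.15
    r=minimize(f,q,method="Nelder-Mead",options=dict(initial_simplex=S));print(t,k.sum(),r.x,1-r.fun)
```

```text
[ 0.61324323 -0.0473725   0.10467639]
disc 2297 [ 0.60492323 -0.04666122  0.21168335] 0.6130329847144006
cast 1874 [ 0.60341313 -0.04709784 -0.06350585] 0.9696652719665272
```

View pics/w3.png

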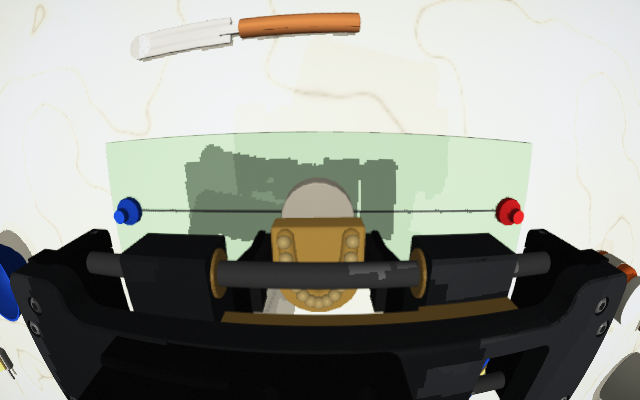

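w3: the cast is held over the disc, whose far rim shows at (317,178). The markers are at (128,212) and (510,212), on the line. I'll measure markers, line and disc in this frame.

Run:
```python
from h import *
m=camera_model("wrist");im=capture("wrist");s=readout.read_state();p=s["position"];print(p)
B={}
for t,uv in(("blue_marker",(125,212)),("red_marker",(512,212))):
    k=blob(im,t,uv,24);q,i=fit(t,[(m,k,True)],[[*back(m,uv,.012,True)[:2],0]],.004);B[t]=q[:2];print(t,k.sum(),q[:2],i)
b,r=B.values();print("centre",(b+r)/2,"len",np.hypot(*(b-r)),"yaw",np.degrees(np.arctan2(-(b-r)[0],(b-r)[1])))
k=regions_of("wrist","disc")[0]["mask"];k[214:]=0
def f(q):
    a=sil(m,"disc",[*q,0],.004,True);a[214:]=0
    return 1-(a&k).sum()/(a|k).sum()
q=np.array([.606,-.0465]);R=minimize(f,q,method="Nelder-Mead",options=dict(initial_simplex=[q,q+[.01,0],q+[0,.01]]));print("disc",R.x,1-R.fun)
for side in((130+20,270),(365,495)):
    g=im.astype(int).sum(2);P=[]
    for u in range(*side,6):
        w=g[203:220,u];z=np.clip(np.percentile(w,60)-w-50,0,None)
        if z.sum()>50:P.append(back(m,(u,(np.arange(203,220)*z).sum()/z.sum()),.004,True))
    P=np.array(P);L=np.polyfit(P[:,1],P[:,0],1);print(len(P),"x at c",np.polyval(L,-.0465),np.degrees(np.arctan(L[0])))
```

```text
[ 0.61370936 -0.04722286  0.10472038]
blue_marker 572 [0.61630204 0.14396392] 0.8819875776397516
red_marker 582 [ 0.5927121  -0.23830717] 0.8796296296296297
centre [ 0.60450707 -0.04717162] len 0.38299826902012973 yaw -3.5312429830473495
disc [ 0.60526398 -0.04655977] 0.9782608695652174
20 x at c 0.604982418850996 3.582303142651117
22 x at c 0.6048480515260105 3.642019594486986
```

Request:
send_rows(moves=[[[0, 0, 0, 0.08, -0.05, 3, -1], [0, 0, 0, 0, 0, 2.5, -1], [0, 0, 0, 0, 0, 1, -1], [0, 0, 0, 0, 0, 0.4, -1], [0, 0, 0, 0, 0, 0.1, -1]]])

```text
time_s: 14.0
position: [0.615, -0.0466, 0.0346]
tcp_rot: [[0.998, -0.063, 0.0], [-0.063, -0.998, -0.0], [0.0, 0.0, -1.0]]
force: [0.6, 0.7, -0.0]
opening: 0.571
```

Request:
send_rows(moves=[[[0, 0, 0, 0, 0, 0, -1], [0, 0, 0, 0, 0, 0, -1], [0, 0, 0, 0, 0, 0.1, -1], [0, 0, 0, 0, 0, 0, -1], [0, 0, 0, 0, 0, 0, -1]]])

```text
time_s: 14.5
position: [0.6149, -0.0465, 0.0339]
tcp_rot: [[0.998, -0.063, 0.0], [-0.063, -0.998, -0.0], [0.0, 0.0, -1.0]]
force: [-0.1, 0.5, -0.3]
opening: 0.575
```

Request:
send_rows(moves=[[[0, 0, 0, -0.05, 0, 0.1, -1], [0, 0, 0, 0, 0, 0, -1], [0, 0, 0, 0, 0, 0, 0.3], [0, 0, 0, 0, 0, 0, 0.8], [0, 0, 0, 0, 0, 0, 1]]])

```text
time_s: 15.0
position: [0.6141, -0.0464, 0.0324]
tcp_rot: [[0.998, -0.063, -0.0], [-0.063, -0.998, 0.0], [-0.0, -0.0, -1.0]]
force: [0.4, 0.3, -0.0]
opening: 0.748
```

Request:
send_rows(moves=[[[0, 0, 0, 0, 0, 0, 1], [0, 0, 0, 0, 0, 0, 1], [0, 0, 0, 0, 0, -3, 1], [0, 0, 0, 0, 0, -5, 1], [0, 0, 0, -1, 0, -4, 1]]])

```text
time_s: 15.5
position: [0.6057, -0.0462, 0.1543]
tcp_rot: [[0.998, -0.063, 0.003], [-0.063, -0.998, -0.001], [0.003, 0.0, -1.0]]
force: [0.6, -0.2, 0.7]
opening: 1.0
```

Request:
send_rows(moves=[[[0, 0, 0, -3, 3.2, 0, 1], [0, 0, 0, -3.1, 3.3, 0, 1], [0, 0, 0, -3.1, 3.3, 0, 1], [0, 0, 0, -3.1, 3.3, 0, 1], [0, 0, 0, -3.1, 3.3, 0, 1]]])

```text
time_s: 16.0
position: [0.439, -0.2008, 0.1528]
tcp_rot: [[0.998, -0.062, 0.001], [-0.062, -0.998, -0.001], [0.001, 0.0, -1.0]]
force: [0.1, -0.4, 0.1]
opening: 1.0
```

Request:
send_rows(moves=[[[0, 0, 0, -3.1, 3.2, 0, 1], [0, 0, 0, -3.1, 3.1, 0, 1], [0, 0, 8.1, 0, 0, 0, 1], [0, 0, 8, 0, 0, 0, 1], [0, 0, 8, 0, 0, 0, 1]]])

```text
time_s: 16.5
position: [0.374, -0.2594, 0.1527]
tcp_rot: [[0.882, -0.472, 0.0], [-0.472, -0.882, -0.0], [0.0, 0.0, -1.0]]
force: [-0.1, -0.3, 1.0]
opening: 0.998
```

Request:
send_rows(moves=[[[0, 0, 0, 0, 0, 2, 1], [0, 0, 0, 0, 0, 1, 1], [0, 0, 0, 0, 0, 0, 1], [0, 0, 0, 0, 0, 0, 1], [0, 0, 0, 0, 0, 0, 1]]])

```text
time_s: 17.0
position: [0.3747, -0.259, 0.123]
tcp_rot: [[0.886, -0.465, 0.001], [-0.465, -0.886, -0.001], [0.001, 0.0, -1.0]]
force: [-0.2, 0.6, -0.0]
opening: 1.0
```

```bash
python3 see.py blue_tray .368 -.255 -28; python3 see.py blue_tray .368 -.255 -28
```

```text
0.61 [ 0.3689 -0.2547] -25.4 iou 0.915
0.86 [ 0.3688 -0.2556] -26.2 iou 0.906
tcp [ 0.3747 -0.259   0.123 ] j [-48.8  27.1 111.5   0.   41.4  68.9] tool y yaw -117.69030882230946
grip [ 0.3761 -0.2586] shift tool x,y cm [ 0.1 -0.1]
0.62 [ 0.37   -0.2552] -26.2 iou 0.916
0.64 [ 0.3702 -0.2552] -25.2 iou 0.933
tcp [ 0.3745 -0.2589  0.1228] j [-48.8  27.1 111.5  -0.   41.4  68.9] tool y yaw -117.69728659399466
grip [ 0.3773 -0.2587] shift tool x,y cm [ 0.24 -0.15]
```

View pics/see_blue_tray.png

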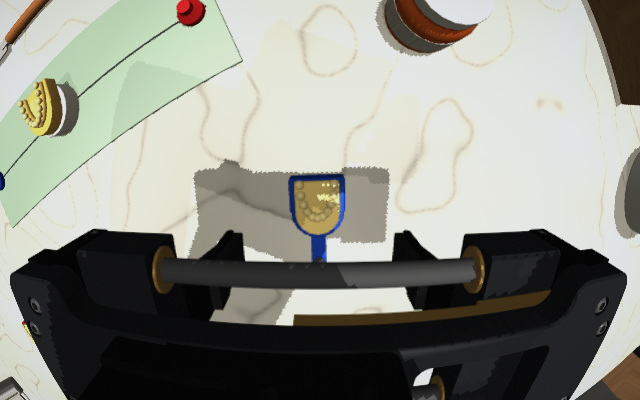

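The blue tray at (318,205) is square in the jaws, and the cast sits on the disc at upper left. A small correction, then grip.

Request:
send_rows(moves=[[[0, 0, -1.9, 0.15, -0.12, 3.5, 1], [0, 0, 0, 0, 0, 4, 1], [0, 0, 0, 0, 0, 2.8, 1], [0, 0, 0, 0, 0, 1.5, 1], [0, 0, 0, 0, 0, 0, 1]]])

```text
time_s: 17.9
position: [0.3754, -0.2576, 0.0027]
tcp_rot: [[0.9, -0.435, -0.003], [-0.435, -0.9, 0.003], [-0.004, -0.002, -1.0]]
force: [-0.1, -0.5, -0.9]
opening: 0.999
```

Request:
send_rows(moves=[[[0, 0, 0, 0, 0, 0, -1], [0, 0, 0, 0, 0, 0, -1], [0, 0, 0, 0, 0, 0, -1], [0, 0, 0, 0, 0, 0, -1], [0, 0, 0, 0, 0, 0, -1]]])

```text
time_s: 18.4
position: [0.3766, -0.2587, 0.0052]
tcp_rot: [[0.9, -0.435, 0.001], [-0.435, -0.9, -0.001], [0.001, 0.001, -1.0]]
force: [0.3, 0.6, 0.3]
opening: 0.631
```

Request:
send_rows(moves=[[[0, 0, 0, 0, 0, 0, -1], [0, 0, 0, 0, 0, 0, -1], [0, 0, 0, 0, 0, 0, -1], [0, 0, 0, 0, 0, 0, -1], [0, 0, 0, 0, 0, 0, -1]]])

```text
time_s: 18.9
position: [0.3765, -0.2587, 0.005]
tcp_rot: [[0.9, -0.435, 0.001], [-0.435, -0.9, -0.001], [0.001, 0.0, -1.0]]
force: [0.2, 0.0, 6.7]
opening: 0.572
```

Request:
send_rows(moves=[[[0, 0, 0, 0, 0, -2, -1], [0, 0, 0, 0, 0, -4, -1], [0, 0, 0, 0, 0, -5, -1], [0, 0, 0, 0, 0, -4, -1], [0, 0, -7.4, 0, 0, 0, -1]]])

```text
time_s: 19.4
position: [0.3787, -0.2609, 0.1592]
tcp_rot: [[0.95, -0.312, 0.008], [-0.312, -0.95, -0.008], [0.01, 0.006, -1.0]]
force: [-0.1, -1.6, -1.8]
opening: 0.563
```

Request:
send_rows(moves=[[[0, 0, -7.4, 0, 0, 0, -1], [0, 0, -7.3, 0, 0, 0, -1], [0, 0, 0, 0, 0, 0, -1], [0, 0, 0, 0, 0, 0, -1], [0, 0, 0, 0, 0, 0, -1]]])

```text
time_s: 19.9
position: [0.3762, -0.2583, 0.1543]
tcp_rot: [[0.998, -0.066, -0.0], [-0.066, -0.998, 0.001], [-0.0, -0.001, -1.0]]
force: [0.8, 0.7, -1.1]
opening: 0.57
```

Request:
send_rows(moves=[[[0, 0, 0, 2.3, -3.2, 0, -1], [0, 0, 0, 2.8, -4.0, 0, -1], [0, 0, 0, 2.8, -4.0, 0, -1], [0, 0, 0, 2.8, -4.0, 0, -1], [0, 0, 0, 2.8, -4.0, 0, -1]]])

```text
time_s: 20.4
position: [0.5243, -0.0739, 0.1543]
tcp_rot: [[0.998, -0.066, -0.0], [-0.066, -0.998, 0.0], [-0.0, 0.0, -1.0]]
force: [-0.2, -0.6, -0.4]
opening: 0.574
```

Request:
send_rows(moves=[[[0, 0, 0, 2.8, -4.0, 0, -1], [0, 0, 0, 2.8, -4.0, 0, -1], [0, 0, 0, 2.3, -3.4, 0, -1], [0, 0, 0, 0.77, -1.5, 0, -1], [0, 0, 0, 0, 0, 0, -1]]])

```text
time_s: 20.9
position: [0.6189, 0.0496, 0.154]
tcp_rot: [[0.998, -0.062, -0.0], [-0.062, -0.998, 0.0], [-0.0, -0.0, -1.0]]
force: [-0.8, 0.6, -1.1]
opening: 0.569
```

Request:
send_rows(moves=[[[0, 0, 0, 0, 0, 2.5, -1], [0, 0, 0, 0, 0, 2.5, -1], [0, 0, 0, 0, 0, 0, -1], [0, 0, 0, 0, 0, 0, -1], [0, 0, 0, 0, 0, 0, -1]]])

```text
time_s: 21.4
position: [0.6189, 0.0466, 0.1058]
tcp_rot: [[0.998, -0.066, 0.002], [-0.066, -0.998, -0.0], [0.002, 0.0, -1.0]]
force: [-0.1, -0.0, -1.6]
opening: 0.573
```

```bash
cat > held.py <<'E'
import sys
from h import *
t=sys.argv[1]
for i in range(2):
    m=camera_model("wrist");im=capture("wrist");s=readout.read_state();p=s["position"];R=s["tcp_rot"];yw=np.arctan2(R[1,0],R[0,0])
    d=regions_of("wrist",t)[0]["mask"];k=d.copy();k[238:]=0;q=[*(p[:2]-.008*R[:2,0]),yw]
    def f(q):
        a=sil(m,t,q,p[2]-.005,True);a[238:]=0
        return 1-(a&k).sum()/(a|k).sum()
    S=np.array([q]*4,float);S[1,0]+=.01;S[2,1]+=.01;S[3,2]+=.15
    r=minimize(f,q,method="Nelder-Mead",options=dict(initial_simplex=S));x=r.x
    print("tcp",p.round(4),"toolyaw",np.degrees(yw).round(2),"held",x[:2].round(4),np.degrees(x[2]).round(2),round(1-r.fun,3))
cv2.imwrite(f"pics/held_{t}.png",im)
E
python3 held.py blue_tray
```

```text
tcp [0.6191 0.0468 0.106 ] toolyaw -3.76 held [0.6101 0.0471] -5.01 0.965
tcp [0.6191 0.0471 0.106 ] toolyaw -3.73 held [0.6103 0.0482] -4.93 0.977
```

View pics/held_blue_tray.png

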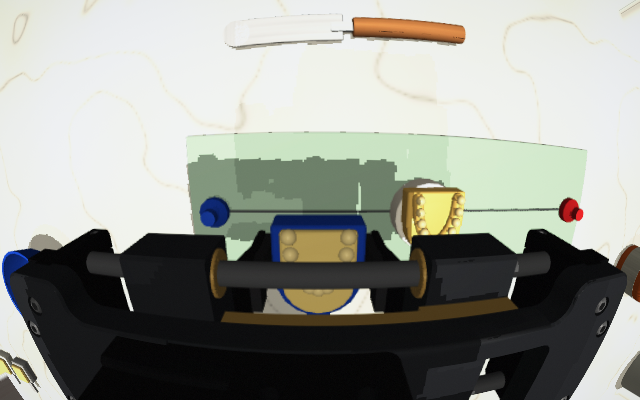

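The blue tray is held over its spot with the cast on the disc at right (430,212). The held fit matches the target, so lower it.

Request:
send_rows(moves=[[[0, 0, -0.3, 0.03, 0, 3.5, -1], [0, 0, 0, 0, 0, 3.5, -1], [0, 0, 0, 0, 0, 1.5, -1], [0, 0, 0, 0, 0, 0.8, -1], [0, 0, 0, 0, 0, 0.2, -1]]])

```text
time_s: 22.1
position: [0.6187, 0.0476, 0.0093]
tcp_rot: [[0.998, -0.059, -0.0], [-0.059, -0.998, -0.0], [-0.0, 0.0, -1.0]]
force: [0.1, -0.6, 0.7]
opening: 0.573
```

Request:
send_rows(moves=[[[0, 0, 0, 0, 0, 0, -1], [0, 0, 0, 0, 0, 0, -1], [0, 0, 0, 0, 0, 0.1, -1], [0, 0, 0, 0, 0, 0, -1], [0, 0, 0, 0, 0, 0, -1]]])

```text
time_s: 22.6
position: [0.6188, 0.0475, 0.0091]
tcp_rot: [[0.998, -0.059, 0.001], [-0.059, -0.998, -0.0], [0.001, 0.0, -1.0]]
force: [-0.1, 0.9, 0.6]
opening: 0.57
```

Request:
send_rows(moves=[[[0, 0, 0, 0, 0, 0, 0], [0, 0, 0, 0, 0, 0, 0.4], [0, 0, 0, 0, 0, 0, 0.8], [0, 0, 0, 0, 0, 0, 0.8], [0, 0, 0, 0, 0, 0, 0.8]]])

```text
time_s: 23.1
position: [0.6186, 0.0475, 0.0085]
tcp_rot: [[0.998, -0.059, -0.0], [-0.059, -0.998, 0.0], [-0.0, -0.0, -1.0]]
force: [-0.4, 0.8, 0.4]
opening: 0.842
```

Request:
send_rows(moves=[[[0, 0, 0, 0, 0, 0, 0.8], [0, 0, 0, 0, 0, -2, 0.8], [0, 0, 0, 0, 0, -4, 0.8], [0, 0, 0, 0, 0, -5, 1], [0, 0, 0, 0, 0, -4, 1]]])

```text
time_s: 23.6
position: [0.6189, 0.0475, 0.1608]
tcp_rot: [[0.998, -0.059, 0.001], [-0.059, -0.998, -0.0], [0.001, 0.0, -1.0]]
force: [0.1, -0.4, -0.2]
opening: 0.972
```

Request:
send_rows(moves=[[[0, 0, 0, -3, -2.8, 0, 1], [0, 0, 0, -3.4, -3.2, 0, 1], [0, 0, 0, -3.4, -3.2, 0, 1], [0, 0, 0, -3.4, -3.2, 0, 1], [0, 0, 0, -3.4, -3.2, 0, 1]]])

```text
time_s: 24.1
position: [0.4607, 0.2141, 0.1588]
tcp_rot: [[0.998, -0.06, 0.0], [-0.06, -0.998, 0.0], [0.0, -0.0, -1.0]]
force: [0.2, 0.2, -0.7]
opening: 1.001
```

Request:
send_rows(moves=[[[0, 0, 0, -3.4, -3.2, 0, 1], [0, 0, 0, -3.4, -3.2, 0, 1], [0, 0, 5.3, 0, 0, 0, 1], [0, 0, 5.3, 0, 0, 0, 1], [0, 0, 0, 0, 0, 3, 1]]])

```text
time_s: 24.6
position: [0.4007, 0.283, 0.1313]
tcp_rot: [[0.97, -0.242, 0.009], [-0.242, -0.97, 0.004], [0.008, -0.006, -1.0]]
force: [0.7, 0.4, 0.1]
opening: 1.002
```

Request:
send_rows(moves=[[[0, 0, 0, 0, 0, 0, 1], [0, 0, 0, 0, 0, 0, 1], [0, 0, 0, 0, 0, 0, 1], [0, 0, 0, 0, 0, 0, 1], [0, 0, 0, 0, 0, 0, 1]]])

```text
time_s: 25.1
position: [0.3986, 0.2811, 0.1293]
tcp_rot: [[0.97, -0.242, 0.001], [-0.242, -0.97, 0.001], [0.001, -0.001, -1.0]]
force: [-0.4, -0.1, -0.3]
opening: 0.999
```

```bash
python3 see.py red_tray .388 .286 -14; python3 see.py red_tray .388 .286 -14
```

```text
0.97 [0.389  0.2856] -13.9 iou 0.915
0.93 [0.3897 0.2853] -13.8 iou 0.927
tcp [0.3983 0.2811 0.1289] j [ 22.   28.3 106.8  -0.   44.9 126.1] tool y yaw -104.00551983404165
grip [0.3971 0.2835] shift tool x,y cm [-0.17 -0.21]
0.97 [0.3906 0.2859] -13.6 iou 0.928
0.77 [0.39   0.2857] -12.9 iou 0.887
tcp [0.398  0.281  0.1286] j [ 22.1  28.3 106.8   0.   44.9 126.1] tool y yaw -104.00113557682093
grip [0.3981 0.2839] shift tool x,y cm [-0.06 -0.28]
```

View pics/see_red_tray.png

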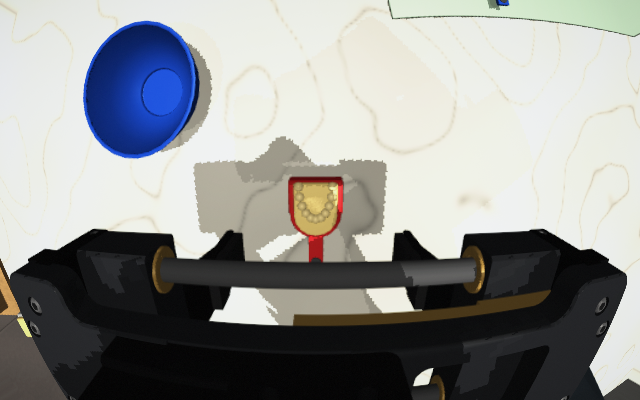

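The red tray at (316,205) is square in the jaws and the bowl is well clear. Grip it.

Request:
send_rows(moves=[[[0, 0, 0, -0.1, -0.24, 4, 1], [0, 0, 0, 0, 0, 4, 1], [0, 0, 0, 0, 0, 3, 1], [0, 0, 0, 0, 0, 1.4, 1], [0, 0, 0, 0, 0, 0, 1]]])

```text
time_s: 26.0
position: [0.3964, 0.283, 0.0026]
tcp_rot: [[0.97, -0.242, -0.004], [-0.242, -0.97, -0.002], [-0.004, 0.003, -1.0]]
force: [-0.7, -0.4, -0.1]
opening: 1.0
```

Request:
send_rows(moves=[[[0, 0, 0, 0, 0, 0, -1], [0, 0, 0, 0, 0, 0, -1], [0, 0, 0, 0, 0, 0, -1], [0, 0, 0, 0, 0, 0, -1], [0, 0, 0, 0, 0, 0, -1]]])

```text
time_s: 26.5
position: [0.398, 0.2838, 0.0052]
tcp_rot: [[0.97, -0.242, 0.001], [-0.242, -0.97, 0.001], [0.001, -0.001, -1.0]]
force: [0.0, -0.4, -0.4]
opening: 0.628
```

Request:
send_rows(moves=[[[0, 0, 0, 0, 0, 0, -1], [0, 0, 0, 0, 0, 0, -1], [0, 0, 0, 0, 0, 0, -1], [0, 0, 0, 0, 0, 0, -1], [0, 0, 0, 0, 0, 0, -1]]])

```text
time_s: 27.0
position: [0.3979, 0.2837, 0.005]
tcp_rot: [[0.97, -0.242, 0.001], [-0.242, -0.97, 0.0], [0.001, -0.0, -1.0]]
force: [0.5, 0.8, 6.0]
opening: 0.574
```

Request:
send_rows(moves=[[[0, 0, 0, 0, 0, -2, -1], [0, 0, 0, 0, 0, -4, -1], [0, 0, 0, 0, 0, -5, -1], [0, 0, 0, 0, 0, -4, -1], [0, 0, -5.2, 0, 0, 0, -1]]])

```text
time_s: 27.5
position: [0.4009, 0.2851, 0.1595]
tcp_rot: [[0.989, -0.15, 0.011], [-0.15, -0.989, 0.004], [0.01, -0.006, -1.0]]
force: [-0.2, -0.2, -0.9]
opening: 0.572
```

Request:
send_rows(moves=[[[0, 0, -5.2, 0, 0, 0, -1], [0, 0, 0, 0, 0, 0, -1], [0, 0, 0, 0, 0, 0, -1], [0, 0, 0, 0, 0, 0, -1], [0, 0, 0, 0, 0, 0, -1]]])

```text
time_s: 28.0
position: [0.3974, 0.2835, 0.1541]
tcp_rot: [[0.998, -0.064, -0.001], [-0.064, -0.998, -0.0], [-0.001, 0.0, -1.0]]
force: [-0.7, -0.5, -0.8]
opening: 0.569
```

Request:
send_rows(moves=[[[0, 0, 0, 1.8, 3.2, 0, -1], [0, 0, 0, 2.4, 4.2, 0, -1], [0, 0, 0, 2.4, 4.2, 0, -1], [0, 0, 0, 2.4, 4.2, 0, -1], [0, 0, 0, 2.4, 4.2, 0, -1]]])

```text
time_s: 28.5
position: [0.4994, 0.0751, 0.1543]
tcp_rot: [[0.998, -0.063, -0.0], [-0.063, -0.998, 0.0], [-0.0, -0.0, -1.0]]
force: [1.8, 0.2, -1.3]
opening: 0.569
```

Request:
send_rows(moves=[[[0, 0, 0, 2.4, 4.2, 0, -1], [0, 0, 0, 2.4, 4.2, 0, -1], [0, 0, 0, 2.4, 4.2, 0, -1], [0, 0, 0, 2.4, 4.2, 0, -1], [0, 0, 0, 2.0, 3.4, 0, -1]]])

```text
time_s: 29.0
position: [0.6029, -0.135, 0.1541]
tcp_rot: [[0.998, -0.065, 0.0], [-0.065, -0.998, -0.0], [0.0, 0.0, -1.0]]
force: [0.9, -0.2, -0.9]
opening: 0.572
```

Request:
send_rows(moves=[[[0, 0, 0, 0.62, 0.96, 2.5, -1], [0, 0, 0, 0, 0, 2.5, -1], [0, 0, 0, 0, 0, 0, -1], [0, 0, 0, 0, 0, 0, -1], [0, 0, 0, 0, 0, 0, -1]]])

```text
time_s: 29.5
position: [0.6082, -0.1418, 0.1056]
tcp_rot: [[0.998, -0.062, 0.002], [-0.062, -0.998, -0.001], [0.002, 0.001, -1.0]]
force: [-0.0, 0.9, -1.4]
opening: 0.571
```

```bash
python3 held.py red_tray
```

```text
tcp [ 0.6084 -0.1418  0.106 ] toolyaw -3.56 held [ 0.5981 -0.1412] -3.32 0.973
tcp [ 0.6083 -0.1418  0.106 ] toolyaw -3.56 held [ 0.5982 -0.1414] -3.26 0.98
```

View pics/held_red_tray.png

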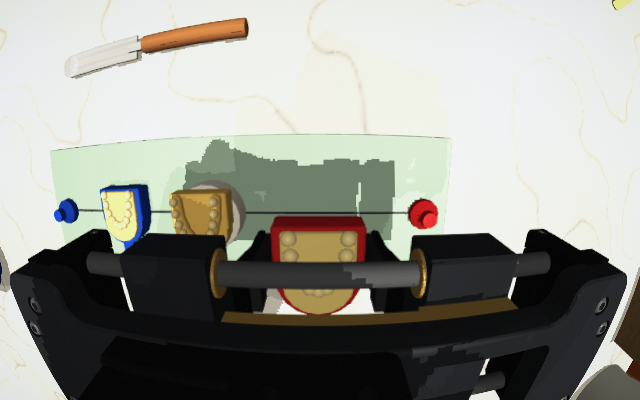

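The red tray is held at its spot; disc with cast (205,210) and blue tray (125,210) stand on the line. Lower it.

Request:
send_rows(moves=[[[0, 0, 0, 0, 0.05, 3.5, -1], [0, 0, 0, 0, 0, 3.5, -1], [0, 0, 0, 0, 0, 1.5, -1], [0, 0, 0, 0, 0, 0.8, -1], [0, 0, 0, 0, 0, 0.2, -1]]])

```text
time_s: 30.2
position: [0.6077, -0.1425, 0.0094]
tcp_rot: [[0.998, -0.063, -0.0], [-0.063, -0.998, 0.0], [-0.0, -0.0, -1.0]]
force: [0.0, -0.3, -0.7]
opening: 0.573
```

Request:
send_rows(moves=[[[0, 0, 0, 0, 0, 0, -1], [0, 0, 0, 0, 0, 0, -1], [0, 0, 0, 0, 0, 0.1, -1], [0, 0, 0, 0, 0, 0, -1], [0, 0, 0, 0, 0, 0, -1]]])

```text
time_s: 30.7
position: [0.6077, -0.1426, 0.009]
tcp_rot: [[0.998, -0.063, 0.001], [-0.063, -0.998, -0.0], [0.001, 0.0, -1.0]]
force: [-0.4, 0.1, 0.8]
opening: 0.573
```

Request:
send_rows(moves=[[[0, 0, 0, 0, 0, 0, 0], [0, 0, 0, 0, 0, 0, 0.4], [0, 0, 0, 0, 0, 0, 0.8], [0, 0, 0, 0, 0, 0, 0.8], [0, 0, 0, 0, 0, 0, 0.8]]])

```text
time_s: 31.2
position: [0.6074, -0.1425, 0.0085]
tcp_rot: [[0.998, -0.063, -0.0], [-0.063, -0.998, 0.0], [-0.0, -0.0, -1.0]]
force: [-0.3, -0.6, 0.4]
opening: 0.845
```

Request:
send_rows(moves=[[[0, 0, 0, 0, 0, 0, 0.8], [0, 0, 0, 0, 0, -2, 0.8], [0, 0, 0, 0, 0, -4, 0.8], [0, 0, 0, 0, 0, -5, 1], [0, 0, 0, 0, 0, -5, 1]]])

```text
time_s: 31.7
position: [0.6069, -0.1423, 0.1696]
tcp_rot: [[0.998, -0.063, -0.002], [-0.063, -0.998, 0.001], [-0.002, -0.001, -1.0]]
force: [0.4, -0.2, 0.0]
opening: 0.976
```

Request:
send_rows(moves=[[[0, 0, 0, -3, -2.5, -1, 1], [0, 0, 0, -4, -3, 0, 1], [0, 0, 0, -4, -3, 0, 1], [0, 0, 0, -2, -1, 0, 1], [0, 0, 0, 0, 0, 0, 1]]])

```text
time_s: 32.2
position: [0.4795, -0.0371, 0.1785]
tcp_rot: [[0.998, -0.061, -0.005], [-0.061, -0.998, 0.002], [-0.005, -0.001, -1.0]]
force: [0.4, 0.2, -0.9]
opening: 1.001
```

Request:
send_rows(moves=[[[0, 0, 0, 0, 0, 0, 1], [0, 0, 0, 0, 0, 0, 1], [0, 0, 0, 0, 0, 0, 1], [0, 0, 0, 0, 0, 0, 1], [0, 0, 0, 0, 0, 0, 1]]])

```text
time_s: 32.7
position: [0.4842, -0.04, 0.1784]
tcp_rot: [[0.998, -0.063, -0.0], [-0.063, -0.998, -0.0], [-0.0, 0.0, -1.0]]
force: [-0.1, -0.0, -0.6]
opening: 1.002
```

```bash
cat > final.py <<'E'
from h import *
m=camera_model("wrist");im=capture("wrist");cv2.imwrite("pics/fin.png",im)
c=np.array([.6047,-.047]);y=np.radians(-3.58);R=np.array([[np.cos(y),-np.sin(y)],[np.sin(y),np.cos(y)]])
B={}
for t in("blue_marker","red_marker"):
    w=c+R@[0,.19 if t[0]=="b" else -.19];k=blob(im,t,proj(m,[[*w,.014]],True)[0],22);q,i=fit(t,[(m,k,True)],[[*w,0]],.004);B[t]=q[:2];print(t,k.sum(),q[:2].round(4),round(i,3))
b,r=B.values();c=(b+r)/2;y=np.arctan2(-(b-r)[0],(b-r)[1]);R=np.array([[np.cos(y),-np.sin(y)],[np.sin(y),np.cos(y)]]);print("centre",c,"yaw",np.degrees(y))
for t,o,z in(("disc",0,.004),("cast",0,.028),("blue_tray",.095,.004),("red_tray",-.095,.004)):
    for d in regions_of("wrist",t)[:1]:
        w=c+R@[0,o];q,i=fit(t,[(m,d["mask"],True)],[[*w,y],[*w,y+.1]],z)
        print(t,d["p"],"in mat, mm:",((R.T@(q[:2]-c)-[0,o])*1000).round(1),"yaw",np.degrees(q[2]-y).round(1),"iou",round(i,3))
E
python3 final.py
```

```text
blue_marker 408 [0.6172 0.1439] 0.875
red_marker 425 [ 0.5928 -0.2381] 0.896
centre [ 0.60503332 -0.04708909] yaw -3.655030383486446
disc 0.69 in mat, mm: [0.1 0.2] yaw 14.9 iou 0.147
cast 0.73 in mat, mm: [1.  0.9] yaw -1.2 iou 0.959
blue_tray 0.59 in mat, mm: [0.5 0.4] yaw 0.5 iou 0.905
red_tray 0.79 in mat, mm: [-0.  -0.8] yaw -0.2 iou 0.915
```

View pics/fin.png

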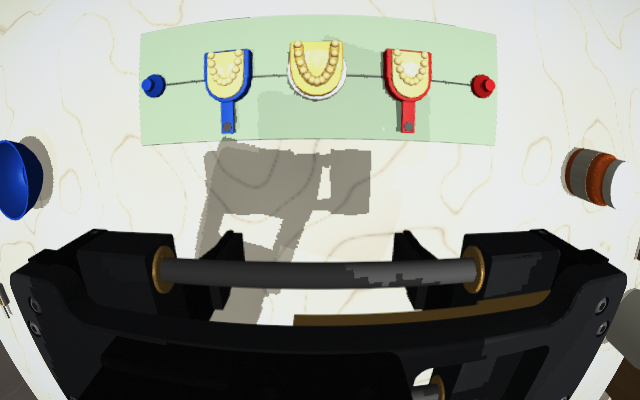

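The final picture shows the row as asked: blue tray (228,80), disc with cast (317,75) and red tray (408,80) between the markers, handles to the near edge. The fits are within about 1 mm and 1°, so I hand in.

```bash
python3 -c "
from rig import bot;print(bot.hand_in())"
```

```text
the job is handed in; nothing more can be done
None
```

The dental case is set out as asked and handed in at about 33 s. I placed the disc on the cross, then the cast on top of it, then the blue tray, then the red tray. Each was released, and the arm is clear of everything.

Last checks, from one wrist picture measured against the two markers:

| Item | Offset from its target | Turn from square to the mat |
|---|---|---|
| Cast | about 1 mm each way | about 1° |
| Blue tray | about 0.5 mm | 0.5° |
| Red tray | under 1 mm | 0.2° |

- **Handles:** both point squarely to the near edge.
- **Disc:** the last fit of the disc failed (overlap 0.15) because the cast covers it. I'm relying on the check made just before the cast went on, which put it within about 1 mm of the centre. The final picture shows its rim even around the cast.
- **Bystanders:** the bowl and jar show undisturbed in the final picture. The spatula was last seen during the red tray placing and is out of view in the final one; the arm never went near it.
- **An earlier disagreement:** one line measurement after placing the disc was several mm off because the arm was still settling. Repeating it on a fresh frame removed the disagreement.

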